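# Slide a foil-sealed 96-well plate over the sill of a pipetting nest and lock it down

## Robot

A 6-joint arm with a two-finger parallel gripper is mounted at the origin on a cart in front of the work surface, level with it; the furniture and walls round the work are solid. World frame = base frame: x ahead of the robot, y to its left, z up, the work surface at z = 0. Lengths are in m, angles in rad, forces in N, time in s.
With the tool pointing down it reaches from about 0.25 to 0.8 m from the base axis. Payload 3.9 kg.
Tool frame: the origin (TCP) lies on the centre line of the jaws, within the pads' length; the fingertips stand 14 mm ahead of it and the grasp point (between the pads) lies 5 mm behind it; x points along the fingers, z is the direction in which the jaws open and shut, and the axes are right-handed (so a half turn about x gives the same grasp; the last joint's range is limited). The gripper opens to 85 mm and grips with 20 to 120 N. Pads are 22 mm wide; open, the fingers measure 114 mm over their backs; the gripper's body (76 mm by 85 mm) begins 54 mm behind the grasp point. The pads swing forward as they close: fully open they stand 13 mm farther back than shut.
Start: joints at [-1.101, 0.26, -0.138, 1.173, 0, 1.571], TCP at [0.238, -0.468, 0.245] pointing down, gripper open.
Joint ranges: [-2.78, 2.78], [-0.83, 1.72], [-1.28, 1.37], [-1.9, 2.12], [-1.57, 1.48], [-3.14, 3.14]. Speed limits (rad/s): [2.57, 2.57, 3.14, 3.14, 3.14, 3.14].

## Interface

Orientations are given as a 3x3 rotation matrix whose columns are the frame's x, y, z axes.
In Python, from plant import r, imaging, workorder gives the robot as it stands. The module is installed in compiled form; this text tells all that it offers.
- The arm moves only by the shell command python3 -m handwheel 'ROWS' [FORCE]. ROWS is JSON, one flat list of numbers, 5 for each row, row after row: the opening, from 0 (shut) to 1 (fully open), then the shift along the tool's x, y, z scaled (see below), then the turn about the tool's x scaled (see below). In form: [grip, x, y, z, spin, grip, x, y, z, spin, ...]. A call has exactly 8 rows; each row is the pose to reach, as a shift and turn from the pose commanded when the call began, along the tool's axes at that moment; what a row does not reach only later rows make up. The controller multiplies each number of a shift by 100 cm and each number of a turn by 30 degrees. A row lasts 1/10 s, in which the tool goes at most 50 mm and 8.59 degrees, less where a joint would pass 70% of its speed; a pose out of reach is approached as far as the arm can. A call with a number of a shift or a turn outside -1 to 1 is refused whole. A call with a gripper value outside its range is refused whole. The fingers move at their own pace and stop on an object; FORCE is the grip in N (left out, the last holds). Time passes only in rows, so rows that repeat a pose let the fingers close, or fill a call up. It gives the time, the measured TCP pose, the force and the opening at its end, in the units of the state.
- r.observe(): the state, without advancing time (a new reading comes with each control period).
- imaging.snapshot(name): name is "scene" or "top"; returns a dict with "image" (400x640x3 uint8, red, green, blue), "fx", "fy", "cx", "cy" (pixels), "k1" (the pictures are not rectified: a ray, as slopes to the right and down, at radius r is drawn at 1 + k1 r^2 times it, then the intrinsics apply), "rvec" (rotation vector, rad) and "tvec" (3), from world to camera coordinates, as OpenCV has them. Camera axes: x right, y down, z forward; pixel columns grow to the right and rows downward; lengths in m; the calibration is good to about 2 mm. A picture is of the moment at which its call begins. There is no depth.
- workorder.close_job(): hands the job in, once; it reports no verdict.
The state is a dict: "t": time; "joint_positions": joint angles; "dq": joint speeds; "joint_torque": joint torques, N m; "tool_pos": TCP position; "tcp_rot": TCP orientation; "contact_force": force on the tool from outside, world axes, zero at the start; "torque": the same for the moment, N m; "grip_width": finger opening in m.
Only numpy, scipy, OpenCV 4.12 (cv2) and the standard library are available. Lean on these libraries where they do the work, as an engineer would, in place of code of your own. Each camera call takes 0.05 s, during which the arm holds its last target. There are 200 camera calls.

## Task

Load the foil-sealed 96-well plate into the grey pipetting nest: slide it along the bench, up the blue ramp and over the raised sill until it drops flat into the pocket with its far edge under the two fixed catches. Then turn the black-handled hold-down a quarter turn clockwise so that its steel tab lies across the edge of the plate. The wells are full, so do not lift the plate or tip it up, and leave the other things on the bench where they are.

Things in the scene. Friction and masses are not known exactly. Their poses are not given: they have to be found in the camera images.
- well_plate: White 96-well plate under silver-grey foil, 85.5 (x) x 127.8 (y) x 17 mm high, about 0.1 kg, loose, smooth straight sides (friction about 0.4). Origin at the centre of its underside, z up. Starts flat on the bench before the ramp, its x roughly along the nest's x. Too wide to grip: push it by its near long side. Either end may go left.
- plate_nest: Low dark-grey metal nest fixed to the bench. Origin on the bench top (z 0) under the pocket's centre; +x is the way the plate slides in, +y to the left of that, z up. In mm in this frame: pocket floor z 3, x -45.5 to 45.5, y -66.4 to 66.4 (a seated plate has some 2.5 play each way, underside at z 3, top at z 20). Side rails 14 high. Back rail at x 45.5, 10 high.
- nest_sill (a point): Middle of the inner edge of the blue raised sill across the pocket's mouth (nest frame x -45.5, z 8.5). A ramp rises from the bench at x -99 to a level crest, z 8.5, from x -49 to -45.5; then a sheer 5.5 mm drop to the floor. The plate see-saws over the crest: its near edge lifts up to 14 mm (rise with it), then drops past x -45.5, when the plate is almost at the back rail.
- nest_mouth (a point): Point on the bench midway between the front ends of two blue upright cheeks, 14 mm high, at the nest's mouth (nest frame x -105). They narrow from y +-81 here to y +-66 at the sill's crest and centre a plate that is pushed in askew. Sill, ramp, cheeks, rails and floor are slippery (friction about 0.15).
- nest_catches (a point): Midpoint between the two fixed catches on the back rail (nest frame x 37, z 23.5). Each is a dark-grey block, y 25 to 55 on its side, 28 mm high, that reaches 8 mm over the far edge of a seated plate, underside at z 23.5: the plate slides in under them.
- turn_tab (a joint): Angle of the quarter-turn hold-down, rad. 0: tab along the nest's +x, beside the pocket (clear). Grows clockwise seen from above to a stop at 1.571: tab along the nest's -y, across the plate's edge. Starts 0.1 to 0.4. Friction of 0.06 N m holds it where left. Tab underside at z 22, 2 mm above a seated plate; a plate still up on the sill blocks it.
- turn_tab_grip (a point): Point on the axis of the hold-down (nest frame x -25, y 86), at the height to grip it, 41 mm above the bench. Black upright grip bar, 44 mm long in the direction of the tab, 11 mm thick, from 31 to 51 mm above the bench (rounded edges). Its x axis points along the tab.
- turn_tab_tip (a point): Tip of the hold-down's steel tab, 42 mm from its axis, at the underside, 22 mm above the bench; the tab is 14 mm wide and 4 mm thick.
- tip_box: Bystander: box of yellow pipette tips, 85 x 123 x 60 mm, origin at the centre of its underside.
- marker: Bystander: marker pen with a blue cap, 128 mm long, lying, origin at its underside.
- tape_roll_1: Bystander: roll of beige tape lying flat, 72 mm across, 19 mm high, origin at the centre of its underside.

How it is judged:
On the way:
1. the plate lies flat in the pocket while the hold-down is still clear of it (horizontal distance between well_plate and plate_nest below 0.007 m and z of well_plate in the frame of plate_nest below 0.005 m and angle between well_plate's own z axis and vertical below 0.035 rad and value of joint turn_tab below 0.7 rad), for 0.2 s.
At the end, for the whole second after the job is handed in: The plate lies at rest in the pocket: centre within 7 mm of the pocket's centre, underside no more than 2 mm above the pocket floor (5 mm above the bench), level to 2 degrees; the hold-down is turned to at least 1.3 rad, its tab over the plate's edge (horizontal distance between well_plate and plate_nest below 0.007 m and z of well_plate in the frame of plate_nest below 0.005 m and angle between well_plate's own z axis and vertical below 0.035 rad and linear speed of well_plate below 0.02 m/s and value of joint turn_tab above 1.3 rad); the robot touches nothing.
It fails at once if the plate is lifted (underside centre more than 30 mm above the bench) (height (world z) of well_plate above 0.03 m).
It fails at once if the plate is tipped by more than 20 degrees (angle between well_plate's own z axis and vertical above 0.35 rad).
It fails at once if another thing on the bench is displaced by more than 30 mm (distance of any of tip_box, marker, tape_roll_1 from where it was at the start of the episode above 0.03 m).
It also fails if it takes over 58 s, if anything falls off the work surface, if the arm or the gripper's body presses on something with over 40 N, if the wrist force passes 120 N, or if a joint passes its speed limit or range.

## Working session

There is one attempt and no reset: what is moved stays moved. The work goes in short steps, Python scripts to look and compute and a shell command to move; the robot and the scene stay as the last step left them, time stands still between calls to the robot, and variables do not carry over. Pictures are saved under pics/ and viewed, about 8 in all and at most 12, crops included, and the job is handed in when it is done.

```bash
mkdir -p pics; cat > h.py <<'E'
import numpy as np, cv2
from plant import r, imaging, workorder
def snap(n,f=None):
    s=imaging.snapshot(n)
    if f: cv2.imwrite(f,s["image"][:,:,::-1])
    return s
def unproj(s,uv,z):
    x=np.array([(uv[0]-s["cx"])/s["fx"],(uv[1]-s["cy"])/s["fy"]]);d=x.copy()
    for _ in range(20): d=x/(1+s["k1"]*(d@d))
    R=cv2.Rodrigues(np.array(s["rvec"],float))[0];t=np.array(s["tvec"],float).ravel()
    c=-R.T@t; v=R.T@np.array([d[0],d[1],1.]); return c+v*(z-c[2])/v[2]
def proj(s,P):
    R=cv2.Rodrigues(np.array(s["rvec"],float))[0];p=R@np.asarray(P,float)+np.array(s["tvec"],float).ravel()
    d=p[:2]/p[2]; d=d*(1+s["k1"]*(d@d)); return np.array([d[0]*s["fx"]+s["cx"],d[1]*s["fy"]+s["cy"]])
def state():
    o=r.observe(); print({k:np.round(o[k],3).tolist() for k in("t","tool_pos","tcp_rot","contact_force","grip_width")}); return o
E
python3 - <<'E'
from h import *
np.set_printoptions(precision=4,suppress=True)
for n in("top","scene"):
    s=snap(n,f"pics/{n}0.png"); print({k:s[k] for k in s if k!="image"})
state()
E
```

```text
{'fx': 401.0330836417441, 'fy': 401.0330836417441, 'cx': 319.10095447690185, 'cy': 197.56788827180094, 'k1': -0.011230067823545227, 'rvec': array([ 2.1403, -2.107 ,  0.1701]), 'tvec': array([0.0557, 0.509 , 1.0169])}
{'fx': 471.57472397427404, 'fy': 471.57472397427404, 'cx': 317.21706237038467, 'cy': 199.6852131666937, 'k1': -0.009758701402072157, 'rvec': array([ 1.4881, -2.3723,  0.6484]), 'tvec': array([0.2764, 0.4115, 1.0648])}
{'t': 0.1, 'tool_pos': [0.237, -0.468, 0.245], 'tcp_rot': [[-0.001, 0.892, 0.453], [0.002, 0.453, -0.892], [-1.0, 0.0, -0.002]], 'contact_force': [-0.788, -0.177, 0.625], 'grip_width': 0.085}
```

View pics/top0.png

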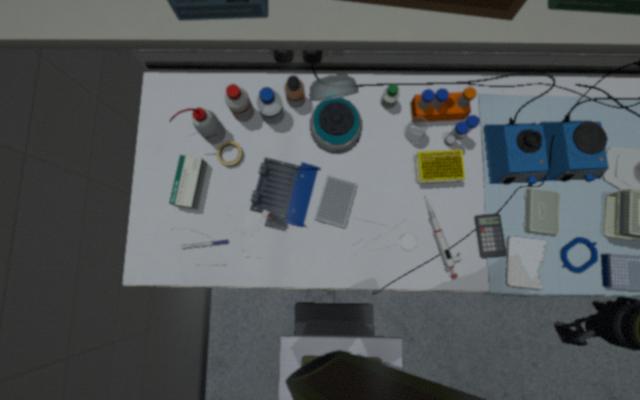

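View pics/scene0.png

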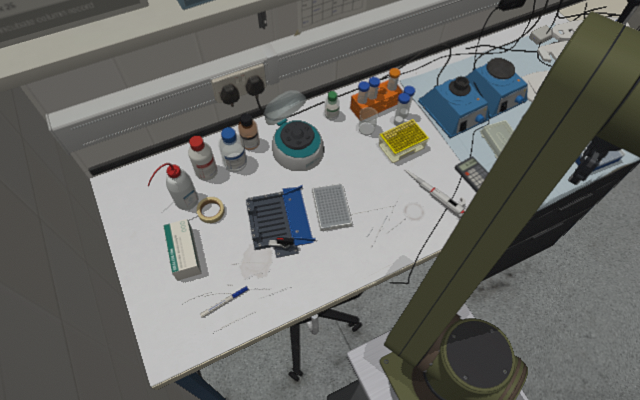

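The top view shows the nest around (283,193), with its blue ramp at (302,195) on the plate side. The plate is at (337,201) and the black handle is near (272,218). The nest's +x points image-left, roughly world +y. Next I'll enlarge this area.

```bash
python3 - <<'E'
from h import *
im=cv2.imread("pics/top0.png")[145:245,235:370]
cv2.imwrite("pics/c1.png",cv2.resize(im,None,fx=5.9,fy=5.9,interpolation=cv2.INTER_CUBIC))
im=cv2.imread("pics/scene0.png")[170:265,235:365]
cv2.imwrite("pics/c2.png",cv2.resize(im,None,fx=6,fy=6,interpolation=cv2.INTER_CUBIC))
E
```

```text
(no output)
```

View pics/c1.png

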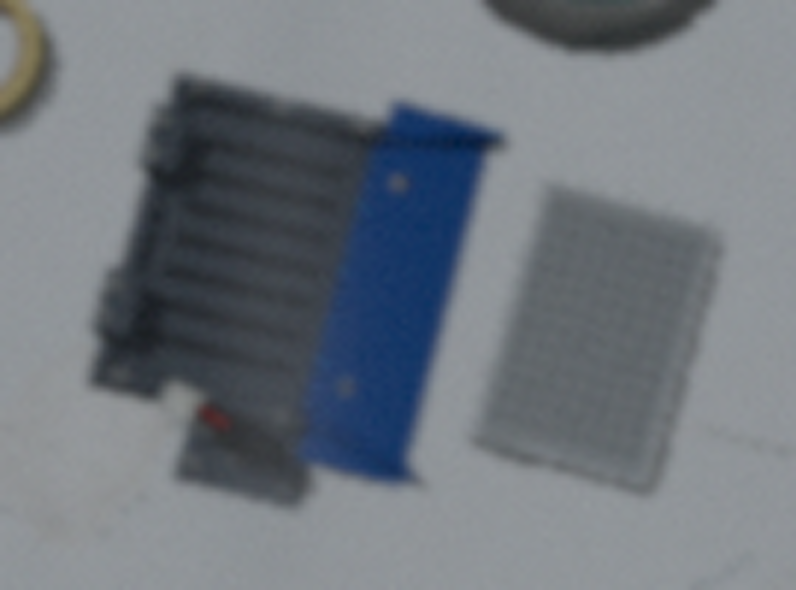

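View pics/c2.png

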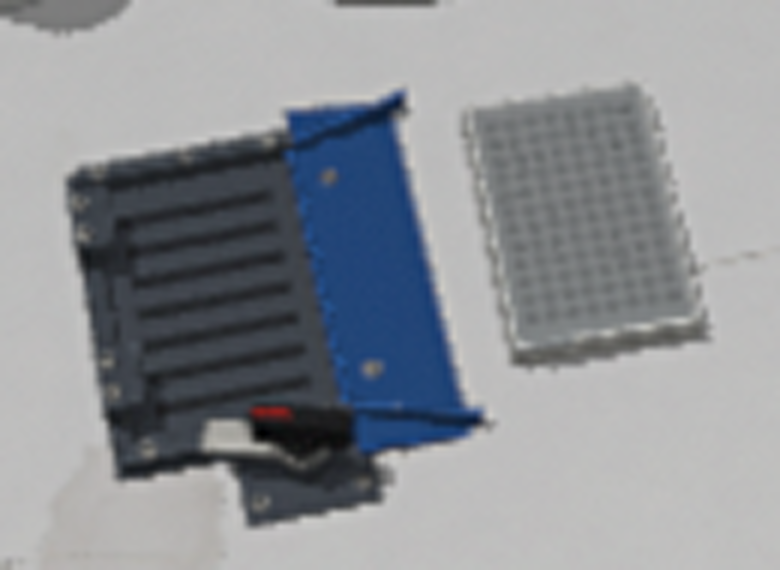

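The crop c1 (top view) shows:
- plate top corners at (548,183), (722,238), (652,493) and (475,440)
- cheek tips at (503,145) and (420,485)
- nest back corners at (180,75) and (92,385)

In c2 (scene view) the plate corners are at (465,105), (640,85), (705,318) and (515,345). The cheek tips are at (403,92) and (485,420), and the black bar runs from (250,410) to (352,430).

```bash
python3 - <<'E'
from h import *
np.set_printoptions(precision=4,suppress=True)
T=imaging.snapshot("top");S=imaging.snapshot("scene")
ft=lambda p:((p[0]+.5)/5.9-.5+235,(p[1]+.5)/5.9-.5+145)
fs=lambda p:((p[0]+.5)/6-.5+235,(p[1]+.5)/6-.5+170)
A={}
for nm,z,t,s in [("p1",.017,(548,183),(465,105)),("p2",.017,(722,238),(640,85)),("p3",.017,(652,493),(705,318)),("p4",.017,(475,440),(515,345)),
 ("cheekR",.014,(503,145),(403,92)),("cheekL",.014,(420,485),(485,420)),("sillR",.0085,(372,140),(290,140)),("sillL",.0085,(305,455),(350,425)),
 ("barred",.051,(205,410),(252,410)),("barblk",.051,(302,445),(352,425)),("tab",.026,(165,402),(203,440)),("backR",.01,(180,75),(72,180)),("backL",.01,(92,385),(120,475))]:
    a=unproj(T,ft(t),z);b=unproj(S,fs(s),z);A[nm]=(a+b)/2;print(nm,a[:2],b[:2])
c=sum(A["p%d"%i] for i in(1,2,3,4))/4;print("plate",c,
 np.linalg.norm(A["p1"]-A["p2"]),np.linalg.norm(A["p1"]-A["p4"]))
sx=A["p1"]+A["p4"]-A["p2"]-A["p3"];print("plate yaw",np.degrees(np.arctan2(sx[1],sx[0])))
d=A["cheekL"]-A["cheekR"];print("cheek dist",np.linalg.norm(d),"nest yaw",np.degrees(np.arctan2(d[1],d[0]))-90)
d=A["sillL"]-A["sillR"];print("sill",np.linalg.norm(d),np.degrees(np.arctan2(d[1],d[0]))-90)
E
```

```text
p1 [0.5745 0.0422] [0.5807 0.0405]
p2 [ 0.5495 -0.0387] [ 0.5556 -0.0371]
p3 [ 0.4307 -0.007 ] [ 0.4357 -0.0071]
p4 [0.4537 0.0739] [0.46   0.0742]
cheekR [0.5931 0.0634] [0.6011 0.0625]
cheekL [0.4331 0.0987] [0.4343 0.1012]
sillR [0.5961 0.1252] [0.6031 0.1189]
sillL [0.4466 0.1522] [0.4599 0.1539]
barred [0.4612 0.1931] [0.4651 0.195 ]
barblk [0.4462 0.1495] [0.4407 0.1602]
tab [0.4679 0.215 ] [0.4728 0.2161]
backR [0.6261 0.2169] [0.6256 0.2172]
backL [0.4775 0.2517] [0.4804 0.2528]
plate [0.505  0.0176 0.017 ] 0.08309379606544036 0.12507109716700643
plate yaw 73.10745292292569
cheek dist 0.1675101839021997 nest yaw 77.2400772879177
sill 0.14954560954549898 78.04821128998145
```

```bash
python3 -m handwheel '[0.7,0.08,0.407,-0.2505,-1,0.7,0.08,0.407,-0.2505,-1,0.7,0.08,0.407,-0.2505,-1,0.7,0.08,0.407,-0.2505,-1,0.7,0.08,0.407,-0.2505,-1,0.7,0.08,0.407,-0.2505,-1,0.7,0.08,0.407,-0.2505,-1,0.7,0.08,0.407,-0.2505,-1]' 40; python3 -c "
from h import *
state()"
```

```text
t: 1.0
tool_pos: [0.4443, -0.1298, 0.179]
tcp_rot: [[0.0, 0.546, 0.838], [-0.0, 0.838, -0.546], [-1.0, 0.0, 0.0]]
contact_force: [0.9, -0.5, 0.4]
grip_width: 0.0596
{'t': 1.0, 'tool_pos': [0.444, -0.13, 0.179], 'tcp_rot': [[0.0, 0.546, 0.838], [-0.0, 0.838, -0.546], [-1.0, 0.0, 0.0]], 'contact_force': [0.921, -0.525, 0.358], 'grip_width': 0.06}
```

```bash
python3 -m handwheel '[0.7,0.119,0.081,-0.0025,-0.67,0.7,0.119,0.081,-0.0025,-0.67,0.7,0.119,0.081,-0.0025,-0.67,0.7,0.119,0.081,-0.0025,-0.67,0.7,0.119,0.081,-0.0025,-0.67,0.7,0.119,0.081,-0.0025,-0.67,0.7,0.119,0.081,-0.0025,-0.67,0.7,0.119,0.081,-0.0025,-0.67]'; python3 -c "
from h import *
s=snap('scene');im=s['image'][140:290,220:420,::-1]
cv2.imwrite('pics/c3.png',cv2.resize(im,None,fx=4,fy=4,interpolation=cv2.INTER_CUBIC))
T=snap('top','pics/t3.png')
"
```

```text
t: 1.8
tool_pos: [0.4865, -0.0633, 0.0617]
tcp_rot: [[0.003, 0.226, 0.974], [-0.0, 0.974, -0.226], [-1.0, 0.0, 0.003]]
contact_force: [0.0, -0.2, 0.1]
grip_width: 0.0599
```

View pics/c3.png

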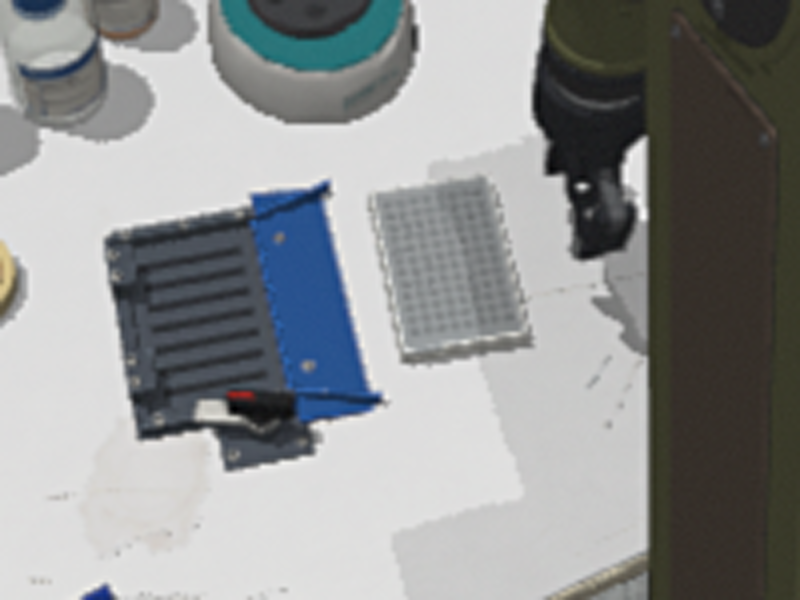

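The gripper (600,220) stands behind the plate and clear of it. I'll lower it now.

```bash
python3 -m handwheel '[0.7,0.03,0,0,0,0.7,0.036,0,0,0,0.7,0.039,0,0,0,0.7,0.041,0,0,0,0.7,0.042,0,0,0,0.7,0.042,0,0,0,0.7,0.042,0,0,0,0.7,0.042,0,0,0]'; python3 - <<'E'
from h import *
s=snap('scene');im=s['image'][160:220,330:410,::-1]
cv2.imwrite('pics/c4.png',cv2.resize(im,None,fx=9,fy=9,interpolation=cv2.INTER_CUBIC))
E
```

```text
t: 2.7
tool_pos: [0.486, -0.0624, 0.0186]
tcp_rot: [[0.001, 0.225, 0.974], [-0.0, 0.974, -0.225], [-1.0, 0.0, 0.001]]
contact_force: [0.0, 0.6, -0.3]
grip_width: 0.0597
```

View pics/c4.png

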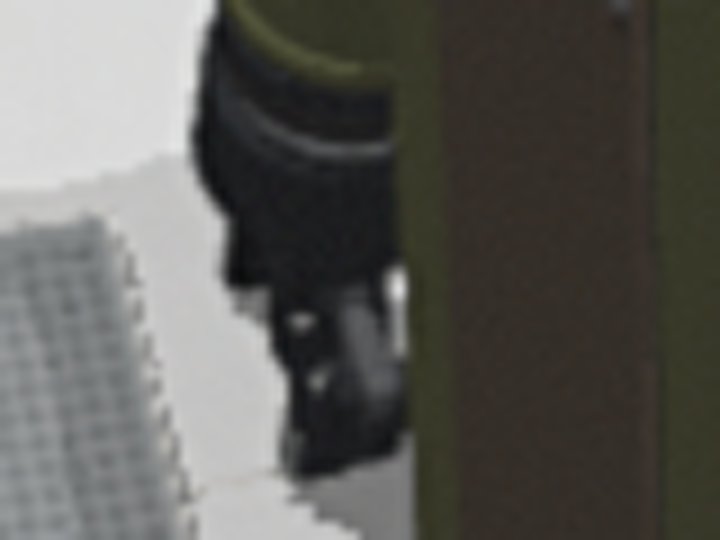

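```bash
python3 -m handwheel '[0.7,0.002,0,0,0,0.7,0.003,0,0,0,0.7,0.004,0,0,0,0.7,0.004,0,0,0,0.7,0.004,0,0,0,0.7,0.004,0,0,0,0.7,0.004,0,0,0,0.7,0.004,0,0,0]'
```

```text
t: 3.55
tool_pos: [0.4858, -0.0624, 0.0143]
tcp_rot: [[0.0, 0.225, 0.974], [0.0, 0.974, -0.225], [-1.0, 0.0, 0.0]]
contact_force: [0.2, 0.0, 0.0]
grip_width: 0.0599
```

```bash
python3 -m handwheel '[0.7,0.001,0,0,0,0.7,0.002,0,0,0,0.7,0.003,0,0,0,0.7,0.003,0,0,0,0.7,0.003,0,0,0,0.7,0.003,0,0,0,0.7,0.003,0,0,0,0.7,0.003,0,0,0]'
```

```text
t: 4.35
tool_pos: [0.4858, -0.0624, 0.0113]
tcp_rot: [[0.0, 0.225, 0.974], [-0.0, 0.974, -0.225], [-1.0, -0.0, 0.0]]
contact_force: [-0.0, 0.0, -1.2]
grip_width: 0.0597
```

```bash
python3 -m handwheel '[0.7,0.001,0,0,0,0.7,0.001,0,0,0,0.7,0.002,0,0,0,0.7,0.002,0,0,0,0.7,0.003,0,0,0,0.7,0.003,0,0,0,0.7,0.003,0,0,0,0.7,0.003,0,0,0]'
```

```text
t: 5.15
tool_pos: [0.4858, -0.0624, 0.009]
tcp_rot: [[0.0, 0.225, 0.974], [-0.0, 0.974, -0.225], [-1.0, 0.0, 0.0]]
contact_force: [-2.1, 0.0, 8.5]
grip_width: 0.0596
```

```bash
python3 -m handwheel '[0.7,-0.007,0.002,0,0,0.7,-0.007,0.012,0,0,0.7,-0.007,0.020,0,0,0.7,-0.007,0.026,0,0,0.7,-0.007,0.032,0,0,0.7,-0.007,0.038,0,0,0.7,-0.007,0.045,0,0,0.7,-0.007,0.052,0,0]'
python3 -m handwheel '[0.7,0,0.008,0,0,0.7,0,0.016,0,0,0.7,0,0.024,0,0,0.7,0,0.032,0,0,0.7,0,0.040,0,0,0.7,0,0.047,0,0,0.7,0,0.053,0,0,0.7,0,0.058,0,0]'
python3 - <<'E'
from h import *
s=snap('scene');im=s['image'][140:290,220:420,::-1]
cv2.imwrite('pics/c5.png',cv2.resize(im,None,fx=4,fy=4,interpolation=cv2.INTER_CUBIC))
E
```

```text
t: 5.95
tool_pos: [0.4974, -0.0111, 0.0151]
tcp_rot: [[-0.0, 0.225, 0.974], [0.0, 0.974, -0.225], [-1.0, -0.0, -0.0]]
contact_force: [0.5, 0.3, -0.1]
grip_width: 0.06
t: 6.75
tool_pos: [0.5106, 0.0453, 0.0153]
tcp_rot: [[0.0, 0.224, 0.974], [-0.0, 0.974, -0.224], [-1.0, -0.0, 0.0]]
contact_force: [-0.5, 0.2, 0.2]
grip_width: 0.0597
```

View pics/c5.png

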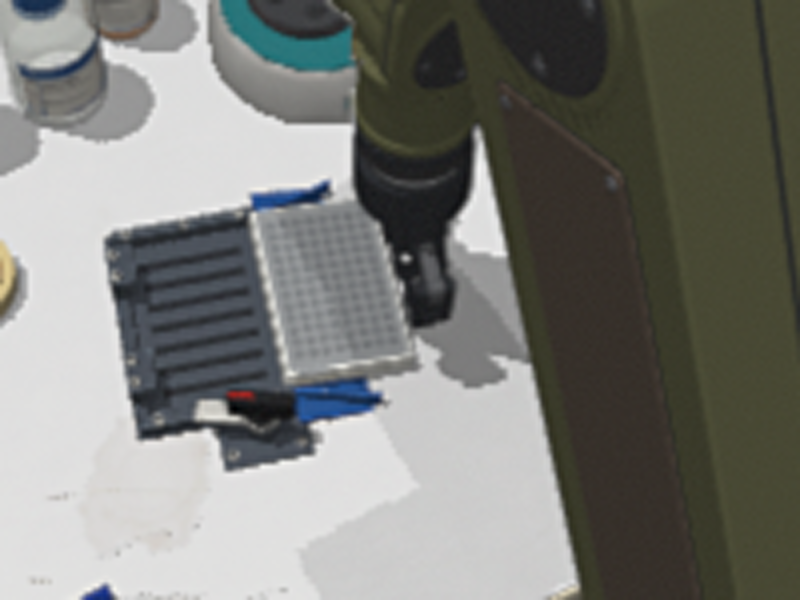

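The plate is square and centred between the cheeks, with its front edge (255,215)–(290,385) at the crest. Next I'll raise the tips above the crest height and push on slowly.

```bash
python3 -m handwheel '[0.7,-0.001,0.005,0,0,0.7,-0.003,0.010,0,0,0.7,-0.005,0.015,0,0,0.7,-0.006,0.020,0,0,0.7,-0.006,0.025,0,0,0.7,-0.006,0.030,0,0,0.7,-0.006,0.034,0,0,0.7,-0.006,0.038,0,0]'
python3 -m handwheel '[0.7,0,0.004,0,0,0.7,-0.001,0.008,0,0,0.7,-0.001,0.012,0,0,0.7,-0.001,0.016,0,0,0.7,-0.001,0.020,0,0,0.7,-0.001,0.024,0,0,0.7,-0.001,0.028,0,0,0.7,-0.001,0.032,0,0]'
python3 - <<'E'
from h import *
s=snap('scene');im=s['image'][140:290,220:420,::-1]
cv2.imwrite('pics/c6.png',cv2.resize(im,None,fx=4,fy=4,interpolation=cv2.INTER_CUBIC))
E
```

```text
t: 7.6
tool_pos: [0.519, 0.0821, 0.0212]
tcp_rot: [[-0.0, 0.225, 0.974], [-0.0, 0.974, -0.225], [-1.0, -0.0, -0.0]]
contact_force: [0.5, -1.3, 0.3]
grip_width: 0.0598
t: 8.4
tool_pos: [0.5262, 0.1133, 0.0222]
tcp_rot: [[-0.0, 0.225, 0.974], [0.0, 0.974, -0.225], [-1.0, 0.0, -0.0]]
contact_force: [0.0, -0.5, 0.0]
grip_width: 0.0598
```

View pics/c6.png

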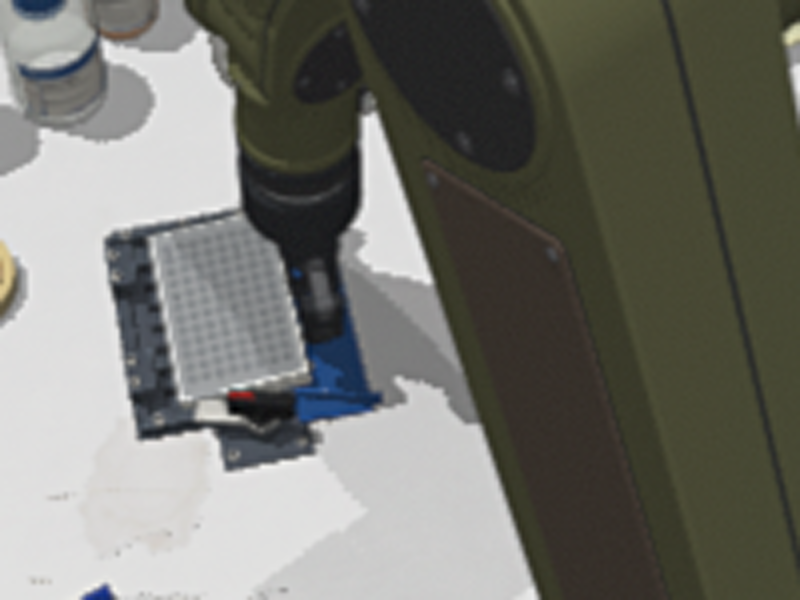

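The plate is see-sawing over the crest with its far edge (150,240)–(180,395) nearing the catches. It is square and still clear of the tab.

```bash
python3 -m handwheel '[0.7,0,0.004,0,0,0.7,0,0.007,0,0,0.7,0,0.010,0,0,0.7,0,0.012,0,0,0.7,0.001,0.014,0,0,0.7,0.001,0.016,0,0,0.7,0.001,0.018,0,0,0.7,0.001,0.018,0,0]'
python3 -m handwheel '[0.7,0,0.001,0,0,0.7,0,0.002,0,0,0.7,0,0.002,0,0,0.7,0,0.002,0,0,0.7,0,0.002,0,0,0.7,0,0.002,0,0,0.7,0,0.002,0,0,0.7,0,0.002,0,0]'
python3 - <<'E'
from h import *
s=snap('scene');im=s['image'][170:265,230:350,::-1]
cv2.imwrite('pics/c7.png',cv2.resize(im,None,fx=6,fy=6,interpolation=cv2.INTER_CUBIC))
E
```

```text
t: 9.25
tool_pos: [0.5303, 0.1308, 0.0213]
tcp_rot: [[0.0, 0.224, 0.975], [0.0, 0.975, -0.224], [-1.0, 0.0, 0.0]]
contact_force: [-0.6, 0.1, -0.3]
grip_width: 0.0596
t: 10.05
tool_pos: [0.5307, 0.1325, 0.0213]
tcp_rot: [[0.0, 0.225, 0.974], [-0.0, 0.974, -0.225], [-1.0, 0.0, 0.0]]
contact_force: [0.4, -0.1, 0.2]
grip_width: 0.0596
```

View pics/c7.png

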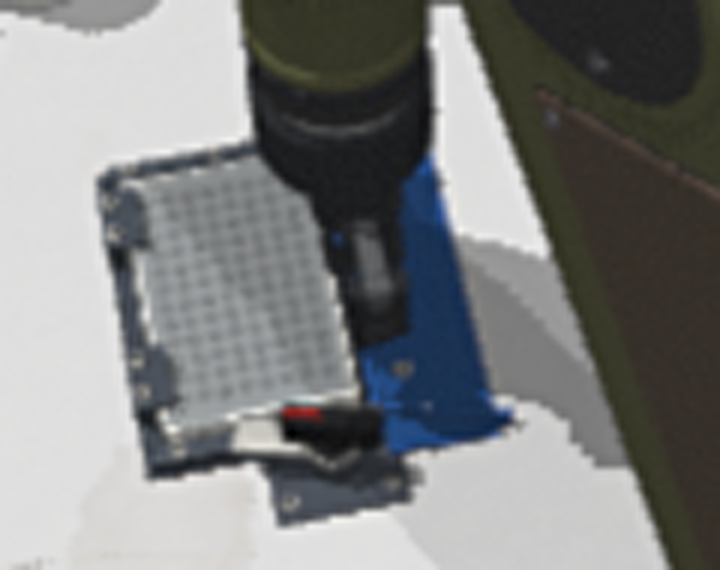

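```bash
python3 -m handwheel '[0.7,0,0.0005,0,0,0.7,0,0.001,0,0,0.7,0,0.0015,0,0,0.7,0,0.002,0,0,0.7,0,0.0025,0,0,0.7,0,0.003,0,0,0.7,0,0.003,0,0,0.7,0,0.003,0,0]'
```

```text
t: 10.9
tool_pos: [0.5304, 0.1332, 0.0212]
tcp_rot: [[-0.001, 0.226, 0.974], [-0.005, 0.974, -0.226], [-1.0, -0.005, -0.0]]
contact_force: [-2.2, -6.7, 2.7]
grip_width: 0.0598
```

```bash
python3 -m handwheel '[0.7,0,-0.01,0,0,0.7,0,-0.03,0,0,0.7,-0.03,-0.05,0,0,0.7,-0.08,-0.09,0,0,0.7,-0.12,-0.13,0,0,0.7,-0.12,-0.15,0,0,0.7,-0.12,-0.15,0,0,0.7,-0.12,-0.15,0,0]'
python3 - <<'E'
from h import *
s=snap('scene');a=cv2.resize(s['image'][170:265,230:350,::-1],None,fx=6,fy=6,interpolation=cv2.INTER_CUBIC)
cv2.imwrite('pics/c8.png',a)
t=snap('top');b=cv2.resize(t['image'][145:245,235:345,::-1],None,fx=6,fy=6,interpolation=cv2.INTER_CUBIC);cv2.imwrite('pics/c8t.png',b)
E
```

```text
t: 11.7
tool_pos: [0.4981, -0.011, 0.1417]
tcp_rot: [[0.002, 0.226, 0.974], [0.002, 0.974, -0.226], [-1.0, 0.002, 0.002]]
contact_force: [0.1, -0.4, -0.1]
grip_width: 0.0599
```

View pics/c8.png

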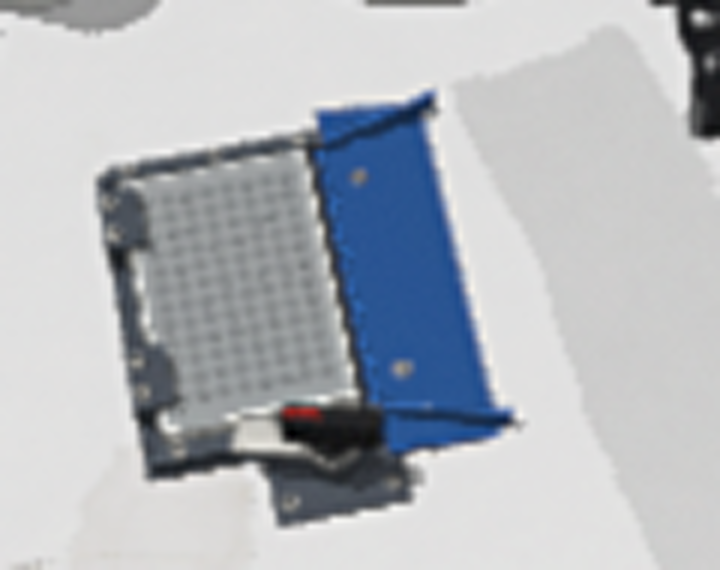

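The plate is seated: the near edge shows a dark gap to the blue sill (335,260), the far edge is under both catches (125,215) and (155,375), and the tab is still clear. Next I'll locate the handle in the top view.

```bash
python3 - <<'E'
from h import *
t=snap('top');b=cv2.resize(t['image'][200:240,250:300,::-1],None,fx=10,fy=10,interpolation=cv2.INTER_CUBIC)
s=snap('scene');a=cv2.resize(s['image'][230:262,262:302,::-1],None,fx=12.5,fy=12.5,interpolation=cv2.INTER_CUBIC)
c=np.zeros((400,1000,3),np.uint8);c[:,:500]=b;c[:,500:]=a
cv2.imwrite('pics/c9.png',cv2.resize(cv2.convertScaleAbs(c,alpha=1.5,beta=20),None,fx=.8,fy=.8))
# predicted points
for yaw in(77.2,):
  y=np.radians(yaw);ex=np.array([np.cos(y),np.sin(y)]);ey=np.array([-ex[1],ex[0]]);o=np.array([.5385,.184])
  g=o-.025*ex+.086*ey;print("grip",g)
  for q in(.1,.25,.4):
    u=np.cos(q)*ex-np.sin(q)*ey
    for e in(.022,-.022):
      P=[*(g+e*u),.051];p=proj(t,P);v=proj(s,P);print(q,e,(p-[250,200])*8,(v-[262,230])*10+[400,0])
    P=[*(g+.042*u),.026];print("tip",(proj(t,P)-[250,200])*8,(proj(s,P)-[262,230])*10+[400,0])
E
```

```text
grip [0.44909844 0.17867444]
0.1 0.022 [134.41146531 127.77634192] [543.70012903 115.61985174]
0.1 -0.022 [260.3722501  172.28691941] [718.80812174  95.80756121]
tip [ 89.2712395  117.66508097] [471.4635033  166.32072474]
0.25 0.022 [138.67538217 118.61502074] [543.54545281 103.66427219]
0.25 -0.022 [256.15150687 181.50601369] [719.20707442 107.73609808]
tip [ 97.25070118 100.61534884] [471.36201407 143.77558138]
0.4 0.022 [144.24876475 110.1650981 ] [545.36084543  91.78766112]
0.4 -0.022 [250.6019601  190.02418866] [717.6317945  119.65217973]
tip [107.65786922  84.90158048] [474.94893409 121.43354039]
```

View pics/c9.png

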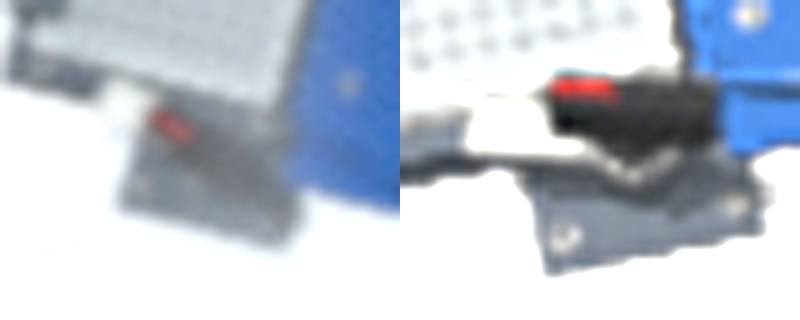

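The top view (left half) shows the red stripe from (150,115) to (190,135), so the bar direction is about 0.27 rad. The bar centre is near (203,146). The scene view (right half) has the bar top from (553,88) to (718,100). Both sit 2–3 mm off my prediction towards +x, so the grip axis is about (0.4515, 0.1765).

```bash
python3 -c "
from h import *
print(np.round(r.observe()['joint_positions'],3))"; python3 -m handwheel '[0.6,0,0.172,-0.0877,-1,0.6,0,0.172,-0.0877,-1,0.6,0,0.172,-0.0877,-1,0.6,0,0.172,-0.0877,-1,0.6,0,0.172,-0.0877,-1,0.6,0,0.172,-0.0877,-1,0.6,0,0.172,-0.0877,-1,0.6,0,0.172,-0.0877,-1]'
python3 -c "
from h import *
print(np.round(r.observe()['joint_positions'],3))"
```

```text
[-2.000e-02  2.850e-01 -3.930e-01  8.940e-01  1.000e-03  1.776e+00]
t: 12.7
tool_pos: [0.4509, 0.1756, 0.1409]
tcp_rot: [[-0.001, -0.291, 0.957], [-0.0, 0.957, 0.291], [-1.0, -0.0, -0.001]]
contact_force: [-1.2, 0.7, -0.1]
grip_width: 0.0511
[ 0.372  0.263 -0.424  0.885 -0.     1.647]
```

```bash

python3 -m handwheel '[0.6,0,0,0,-1,0.6,0,0,0,-1,0.6,0,0,0,-1,0.6,0,0,0,-1,0.6,0,0,0,-1,0.6,0,0,0,-1,0.6,0,0,0,-1,0.6,0,0,0,-1]' >/dev/null
python3 -m handwheel '[0.6,0,0,0,-1,0.6,0,0,0,-1,0.6,0,0,0,-1,0.6,0,0,0,-1,0.6,0,0,0,-1,0.6,0,0,0,-1,0.6,0,0,0,-1,0.6,0,0,0,-1]' >/dev/null
python3 -m handwheel '[0.6,0,0,0,-1,0.6,0,0,0,-1,0.6,0,0,0,-1,0.6,0,0,0,-1,0.6,0,0,0,-1,0.6,0,0,0,-1,0.6,0,0,0,-1,0.6,0,0,0,-1]' >/dev/null
python3 -m handwheel '[0.6,0,0,0,-1,0.6,0,0,0,-1,0.6,0,0,0,-1,0.6,0,0,0,-1,0.6,0,0,0,-1,0.6,0,0,0,-1,0.6,0,0,0,-1,0.6,0,0,0,-1]' >/dev/null
python3 -m handwheel '[0.6,0.03,0,0,-0.49,0.6,0.03,0,0,-0.49,0.6,0.03,0,0,-0.49,0.6,0.03,0,0,-0.49,0.6,0.03,0,0,-0.49,0.6,0.03,0,0,-0.49,0.6,0.03,0,0,-0.49,0.6,0.03,0,0,-0.49]'
python3 - <<'E'
from h import *
s=snap('scene');im=s['image'][190:265,240:340,::-1]
cv2.imwrite('pics/c10.png',cv2.resize(im,None,fx=8,fy=8,interpolation=cv2.INTER_CUBIC))
E
```

```text
t: 16.7
tool_pos: [0.451, 0.1766, 0.1115]
tcp_rot: [[0.0, -0.474, -0.88], [0.0, -0.88, 0.474], [-1.0, -0.0, -0.0]]
contact_force: [-0.3, 0.4, -0.5]
grip_width: 0.0511
```

View pics/c10.png

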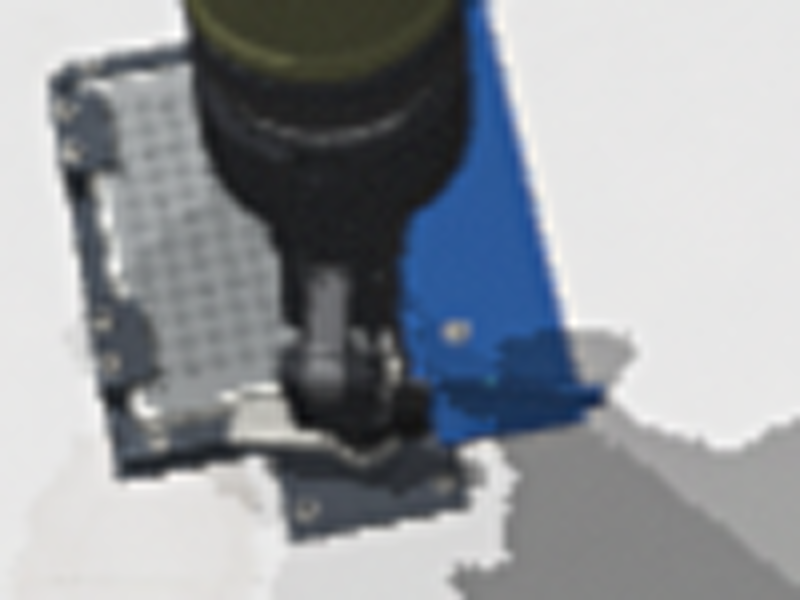

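The gripper is over the handle, around (340,400), with the jaw axis across the bar. I'll descend and check the force.

```bash
python3 -m handwheel '[0.6,0.02,0,0,0,0.6,0.035,0,0,0,0.6,0.048,0,0,0,0.6,0.056,0,0,0,0.6,0.063,0,0,0,0.6,0.069,0,0,0,0.6,0.069,0,0,0,0.6,0.069,0,0,0]'
```

```text
t: 17.55
tool_pos: [0.451, 0.1766, 0.0424]
tcp_rot: [[0.0, -0.474, -0.881], [0.0, -0.881, 0.474], [-1.0, -0.0, -0.0]]
contact_force: [-0.3, -0.1, -0.7]
grip_width: 0.0513
```

```bash
python3 -m handwheel '[0.3,0,0,0,0,0.2,0,0,0,0,0.1,0,0,0,0,0,0,0,0,0,0,0,0,0,0,0,0,0,0,0,0,0,0,0,0,0,0,0,0,0]' 25
```

```text
t: 18.35
tool_pos: [0.4526, 0.1761, 0.0428]
tcp_rot: [[0.003, -0.474, -0.88], [-0.001, -0.88, 0.474], [-1.0, -0.001, -0.004]]
contact_force: [3.5, -3.6, 0.9]
grip_width: 0.0101
```

```bash
python3 -m handwheel '[0,0,0,-0.0016,0.12,0,0,0,-0.0016,0.25,0,0,0,-0.0016,0.38,0,0,0,-0.0016,0.5,0,0,0,-0.0016,0.63,0,0,0,-0.0016,0.76,0,0,0,-0.0016,0.9,0,0,0,-0.0016,1]'
```

```text
t: 19.15
tool_pos: [0.452, 0.1767, 0.0428]
tcp_rot: [[-0.0, -0.852, -0.524], [0.002, -0.524, 0.852], [-1.0, -0.001, 0.002]]
contact_force: [-1.3, 0.5, 4.4]
grip_width: 0.0101
```

```bash
python3 -m handwheel '[0,0,0,0,0.12,0,0,0,0,0.25,0,0,0,0,0.38,0,0,0,0,0.5,0,0,0,0,0.63,0,0,0,0,0.76,0,0,0,0,0.9,0,0,0,0,1]'
python3 -m handwheel '[0,0,0,0,0.12,0,0,0,0,0.23,0,0,0,0,0.33,0,0,0,0,0.42,0,0,0,0,0.46,0,0,0,0,0.48,0,0,0,0,0.48,0,0,0,0,0.48]'
python3 -c "
from h import *
o=state();print(o['torque'])"
```

```text
t: 19.95
tool_pos: [0.4517, 0.1777, 0.0428]
tcp_rot: [[-0.001, -1.0, -0.029], [0.005, -0.029, 1.0], [-1.0, 0.001, 0.005]]
contact_force: [-1.3, 2.9, 4.1]
grip_width: 0.0106
t: 20.75
tool_pos: [0.4518, 0.1782, 0.0428]
tcp_rot: [[-0.001, -0.976, 0.218], [0.006, 0.218, 0.976], [-1.0, 0.002, 0.005]]
contact_force: [-1.5, 4.9, 3.2]
grip_width: 0.0105
{'t': 20.75, 'tool_pos': [0.452, 0.178, 0.043], 'tcp_rot': [[-0.001, -0.976, 0.218], [0.006, 0.218, 0.976], [-1.0, 0.002, 0.005]], 'contact_force': [-1.451, 4.888, 3.193], 'grip_width': 0.011}
[1.02043809 0.31008421 0.0497159 ]
```

The jaw axis is now at 77.4°, so the bar lies along the nest's −y and the tab is across the plate. I'll release it and rise clear.

```bash
python3 -m handwheel '[0.15,0,0,0,0,0.3,0,0,0,0,0.5,0,0,0,0,0.5,0,0,0,0,0.5,0,0,0,0,0.5,-0.01,0,0,0,0.5,-0.03,0,0,0,0.5,-0.06,0,0,0]'
python3 -m handwheel '[0.5,-0.05,0,0,0,0.5,-0.1,0,0,0,0.5,-0.1,0.05,-0.05,0,0.5,-0.1,0.05,-0.1,0,0.5,-0.1,0.05,-0.15,0,0.5,-0.1,0.05,-0.2,0,0.5,-0.1,0.05,-0.2,0,0.5,-0.1,0.05,-0.2,0]'
python3 - <<'E'
from h import *
s=snap('scene');im=s['image'][165:265,225:365,::-1]
cv2.imwrite('pics/c11.png',cv2.resize(im,None,fx=5.7,fy=5.7,interpolation=cv2.INTER_CUBIC))
E
```

```text
t: 21.55
tool_pos: [0.4509, 0.1752, 0.1022]
tcp_rot: [[-0.003, -0.976, 0.22], [-0.001, 0.22, 0.976], [-1.0, 0.003, -0.002]]
contact_force: [-0.5, -0.3, -0.4]
grip_width: 0.0426
t: 22.35
tool_pos: [0.3587, -0.0101, 0.203]
tcp_rot: [[0.001, -0.975, 0.224], [-0.0, 0.224, 0.975], [-1.0, -0.001, -0.0]]
contact_force: [0.6, 0.1, -0.1]
grip_width: 0.0428
```

The picture limit is reached, so I'll check numerically: the red stripe's position gives the tab angle, and image brightness gives the plate position.

```bash
python3 - <<'E'
from h import *
np.set_printoptions(precision=3,suppress=True)
g=np.array([.452,.1775])
for n in("scene","top"):
    s=snap(n);I=s["image"].astype(int);c=proj(s,[*g,.051])
    R,G,B=I[...,0],I[...,1],I[...,2]
    m=(R>G+35)&(R>B+35);yy,xx=np.nonzero(m);k=np.hypot(xx-c[0],yy-c[1])<25
    p=unproj(s,(xx[k].mean(),yy[k].mean()),.051)[:2];v=p-g
    print(n,k.sum(),p,"dist mm",np.hypot(*v)*1e3,"q",np.radians(77.2)-np.arctan2(v[1],v[0]))
# plate extents: grey profile along nest x through y=-20..20 (z=.02), before (c6-like start) vs now
    y=np.radians(77.2);ex=np.array([np.cos(y),np.sin(y)]);ey=np.array([-ex[1],ex[0]]);o=np.array([.5385,.184])
    L=[]
    for x in range(-60,-28,2):
        L.append(np.mean([I[tuple(np.round(proj(s,[*(o+x/1e3*ex+w/1e3*ey),.02])[::-1]).astype(int))] for w in range(-15,16,5)],axis=0))
    print(" ".join(f"{x}:{int(a.mean())}/{int(a[2]-a[0])}" for x,a in zip(range(-60,-28,2),L)))
E
```

```text
scene 9 [0.466 0.176] dist mm 13.633438062614829 q 1.4786706268508976
-60:82/95 -58:82/95 -56:83/95 -54:82/95 -52:82/96 -50:82/96 -48:82/96 -46:77/80 -44:62/44 -42:63/7 -40:123/-3 -38:166/-1 -36:159/2 -34:146/4 -32:137/3 -30:131/3
top 0 [nan nan] dist mm nan q nan
-60:67/77 -58:67/76 -56:68/75 -54:69/72 -52:70/69 -50:71/63 -48:67/51 -46:67/40 -44:69/19 -42:78/11 -40:99/8 -38:114/9 -36:119/9 -34:119/10 -32:116/10 -30:111/10<stdin>:8: RuntimeWarning: Mean of empty slice.
  ret = ret.dtype.type(ret / rcount)
```

```bash
python3 -c "
from h import *
print(workorder.close_job())"
```

```text
the job is handed in; nothing more can be done
None
```

I loaded the plate into the nest, turned the hold-down, and handed the job in at about t = 22.5 s of the 58 s allowed. The system gave no verdict.

**Plate:** I pushed it with both open fingers along the bench, up the ramp and over the sill until it met the back rail at about 7 N. The picture after the push showed it in the pocket, with its far edge under both catches and the tab still clear. The last image measurement puts the near edge at about nest x −40.5 mm, so the centre is roughly 2 mm past the pocket's centre (7 mm is allowed). I did not measure height or level directly; the gap between plate and sill shows it dropped in.

**Hold-down:** I gripped the bar, turned it about 74° clockwise and released it. The jaw angle at release puts the tab at about 1.57 rad. The red stripe in the scene view, only 9 pixels, gives about 1.48 rad; both are above the required 1.3. The top view showed no red pixels, so it gave no check of the angle.

**Robot:** It was well clear and reading no contact force when I handed in. I had already viewed 12 pictures, so these final checks were numerical only. I did not measure the tip box, marker or tape roll again afterwards, though the arm never worked near them.

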